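# Line up the pillar posts by height on the staging rail

## Task

Stand the four steel pillar posts upright on the black staging rail, one centred on each white ring mark, in order of height: the tallest at the end next to the square mirror mount, going down to the shortest at the end next to the round lens tube. Do not knock a post over, and leave the mirror mount, the lens tube and the blue wafer carrier where they are.

Things in the scene. Friction and masses are not known exactly. Their poses are not given: they have to be found in the camera images.
- pillar_30: The shortest of four plain steel pillar posts: an upright round cylinder 25 mm in diameter and 30 mm tall, standing loose on the bench. Origin at the centre of its underside, z up along its axis (yaw means nothing).
- pillar_50: The second shortest of four plain steel pillar posts: an upright round cylinder 25 mm in diameter and 50 mm tall, standing loose on the bench. Origin at the centre of its underside, z up along its axis (yaw means nothing).
- pillar_70: The second tallest of four plain steel pillar posts: an upright round cylinder 25 mm in diameter and 70 mm tall, standing loose on the bench. Origin at the centre of its underside, z up along its axis (yaw means nothing).
- pillar_90: The tallest of four plain steel pillar posts: an upright round cylinder 25 mm in diameter and 90 mm tall, standing loose on the bench. Origin at the centre of its underside, z up along its axis (yaw means nothing).
- rail: Flat black staging rail fixed to the bench, 60 mm wide (its x), 320 mm long (its y), 8 mm thick, with four white ring marks (36 mm outside diameter, flat, no recess) on its top along the centre line. Origin at the centre of its underside, z up. The ring centres are at x = 0, y = -0.1125, -0.0375, +0.0375 and +0.1125 m in its frame (75 mm apart); the top is at z = 0.008 m.
- mirror_mount: Square black mirror mount with a round mirror, 51 x 48 x 48 mm, standing loose on the bench just beyond one end of the rail, about 205 mm from the rail's centre (rail y about +0.205 or -0.205 m; which end changes). It marks the tall end; not to be moved. Origin at the centre of its underside.
- lens_tube: Short black round lens tube, 31 mm in diameter, 33 mm tall, standing loose on the bench just beyond the other end of the rail. It marks the short end; not to be moved. Origin at the centre of its underside.
- wafer_carrier: Round blue-topped wafer carrier, 67 mm in diameter, 14 mm high, a loose bystander on the bench left of the pillars. Origin at the centre of its underside.
Not all that is in view belongs to the job. Leave any orange or yellow look-alike of the pillar_70 alone. What is shaped like the pillar_50 but orange is not meant.

How it is judged:
By the outcome, as a careful person would: the job done as asked, in the order asked, and still so for the second after the job is handed in, with the robot touching nothing.
It also fails if it takes over 93 s, if anything falls off the work surface, if the arm or the gripper's body presses on something with over 40 N, if the wrist force passes 120 N, or if a joint passes its speed limit or range.

## Robot

A 6-joint arm with a two-finger parallel gripper is mounted at the origin on the work surface; the furniture and walls round the work are solid. World frame = base frame: x ahead of the robot, y to its left, z up, the work surface at z = 0. Lengths are in m, angles in rad, forces in N, time in s.
With the tool pointing down it reaches from about 0.375 to 0.9 m from the base axis. Payload 3.1 kg.
Tool frame: the origin (TCP) lies on the mounting face of the last link; the fingertips stand 182 mm ahead of it and the grasp point (between the pads) lies 164 mm ahead of it; z points along the fingers, y is the direction in which the jaws open and shut (so a half turn about z gives the same grasp; the last joint's range is limited). The gripper opens to 87 mm and grips with 3 to 60 N. Pads are 19 mm wide; open, the fingers measure 117 mm over their backs; the gripper's body (75 mm by 190 mm) begins 51 mm behind the grasp point.
Start: joints at [-1.462, 0.527, 1.433, -0, 1.181, -0.178], TCP at [0.177, -0.599, 0.405] pointing down, gripper open.
Joint ranges: [-3.08, 3.08], [-0.75, 2.2], [0.22, 2.44], [-1.43, 4.57], [0, 2.65], [-2.85, 2.85]. Speed limits (rad/s): [2.79, 2.79, 3.14, 3.14, 3.14, 3.14].

## Interface

Orientations are given as a unit quaternion [x, y, z, w].
In Python, from rig import robot, camera, camera_model gives the robot as it stands.
- The arm moves only by the tool drive_tool, never from a script. Its argument "plan" is a list that holds one entry, the list of rows, each a list of 6 numbers: the shift along the world's x, y, z in units of 2.5 cm (1.0 is 2.5 cm), then the turn, a rotation vector about the world's x, y, z in units of 6 degrees (1.0 is 6 degrees). A call has 1 to 8 rows; each row shifts and turns the commanded pose from where the row before left it; what a row does not reach is not made up. A row lasts 1/8 s, in which the tool goes at most 62.5 mm and 10.7 degrees, less where a joint would pass 70% of its speed; a pose out of reach is approached as far as the arm can. A call with a number of a shift or a turn outside -1 to 1 is refused whole. A call with a gripper value outside its range is refused whole. "grip" is the closure, from 0 (fully open) to 1 (shut), set as the call begins (left out, the last holds). The fingers move at their own pace and stop on an object; "force" is the grip in N (left out, the last holds). Time passes only in rows, so rows that do not move let the fingers close. It gives the time, the measured TCP pose, the force and the opening at its end, in the units of the state.
- robot.get_obs(): the state, without advancing time (a new reading comes with each control period).
- camera(name): name is "scene" or "side" or "wrist"; returns the picture (480x640x3 uint8, red, green, blue); there is no depth.
- camera_model(name): a dict with "K" (3x3 intrinsics, pixels), "world_to_cam" (4x4, takes a point from world to camera coordinates); the wrist camera has in their place "tool_from_camera" (4x4, takes a point from camera to tool coordinates, whose origin is the TCP and whose axes are the flange's). Camera axes: x right, y up, looking along -z (the intrinsics and any distortion apply to the point x, -y, -z); pixel columns grow to the right and rows downward; lengths in m; the calibration is good to about 2 mm. The wrist camera is an equidistant fisheye: a pixel r from the principal point sees the ray r / f radians off the axis. A picture is of the moment at which its call begins: read the wrist's pose just before it. camera_model takes no time and is no camera call.
- robot.hand_in(): hands the job in, once; it reports no verdict.
The state is a dict: "time": time; "q": joint angles; "joint_velocities": joint speeds; "joint_torque": joint torques, N m; "position": TCP position; "tool_rot": TCP orientation; "ft_force": force on the tool from outside, world axes, zero at the start; "moment": the same for the moment, N m; "grip_width": finger opening in m.
Only numpy, scipy, OpenCV 4.12 (cv2) and the standard library are available. Lean on these libraries where they do the work, as an engineer would, in place of code of your own. Each camera call takes 0.05 s, during which the arm holds its last target.

## Working session

There is one attempt and no reset: what is moved stays moved. The work goes in short steps, Python scripts to look and compute and a tool call to move; the robot and the scene stay as the last step left them, time stands still between calls to the robot, and variables do not carry over. Pictures are saved under pics/ and viewed, and the job is handed in when it is done.

Besides the shell and the picture viewer there is one more tool, called after ">>>" by a JSON object that holds its "method" and its "body". drive_tool: Moves the arm, as the interface text tells. Shifts and turns lie within -1 to 1; 1 stands for 2.5 cm of shift or 6 degrees of turn. Its arguments: {"type":"object","properties":{"plan":{"type":"array","items":{"type":"array","items":{"type":"array","items":{"type":"number","minimum":-1,"maximum":1}}}},"grip":{"type":"number"},"force":{"type":"number"}},"required":["plan"]}

```bash
mkdir -p pics
cat > h.py <<'E'
import numpy as np,cv2
from rig import robot,camera,camera_model
def snap(n,f):
    o=robot.get_obs(); im=camera(n); cv2.imwrite('pics/'+f,cv2.cvtColor(im,cv2.COLOR_RGB2BGR)); return im,o
E
python3 - <<'E'
from h import *
for n in('scene','side','wrist'):
    im,o=snap(n,n+'0.png'); m=camera_model(n); print(n,{k:np.round(v,4).tolist() if not isinstance(v,str) else v for k,v in m.items()})
print(o)
E
```

```text
scene {'K': [[513.7784, 0.0, 318.5502], [0.0, 513.7784, 241.9123], [0.0, 0.0, 1.0]], 'world_to_cam': [[-0.6499, -0.76, -0.0087, 0.3695], [0.2867, -0.2558, 0.9232, -0.2065], [-0.7038, 0.5975, 0.3842, -0.6573], [0.0, 0.0, 0.0, 1.0]]}
side {'K': [[548.0644, 0.0, 310.595], [0.0, 548.0644, 246.9343], [0.0, 0.0, 1.0]], 'world_to_cam': [[0.56, -0.8285, 0.0051, -0.2911], [0.3562, 0.2464, 0.9013, -0.2469], [-0.748, -0.5029, 0.4331, -0.8363], [0.0, 0.0, 0.0, 1.0]]}
wrist {'K': [[371.6483, 0.0, 316.0188], [0.0, 371.6483, 241.5034], [0.0, 0.0, 1.0]], 'tool_from_camera': [[0.0003, 0.9581, 0.2863, 0.0781], [1.0, -0.0003, -0.0001, -0.0005], [0.0, 0.2863, -0.9581, 0.0202], [0.0, 0.0, 0.0, 1.0]]}
{'time': 0.1, 'q': array([-1.46251318e+00,  5.28397340e-01,  1.43378693e+00, -2.81252673e-05,
        1.18143310e+00, -1.78514459e-01]), 'joint_velocities': array([-0.00014025, -0.00124966, -0.00266796, -0.00034103, -0.00131488,
        0.0006235 ]), 'joint_torque': array([-3.43626107e-04, -4.40985525e+01, -1.77150911e+01,  6.34608977e-02,
        5.33476355e-02, -3.42393446e-05]), 'position': array([ 0.17678315, -0.59914838,  0.40385025]), 'tool_rot': array([ 9.89734726e-01,  1.42913073e-01,  2.25456310e-05, -1.01218909e-03]), 'ft_force': array([-0.24079641, -0.00131644,  0.40709804]), 'moment': array([-0.00352881, -0.03077207,  0.00303571]), 'grip_width': 0.08700535587790065}
```

View pics/scene0.png

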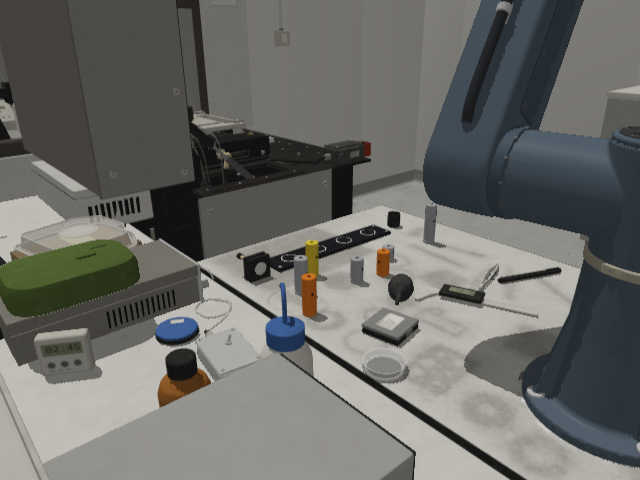

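View pics/side0.png

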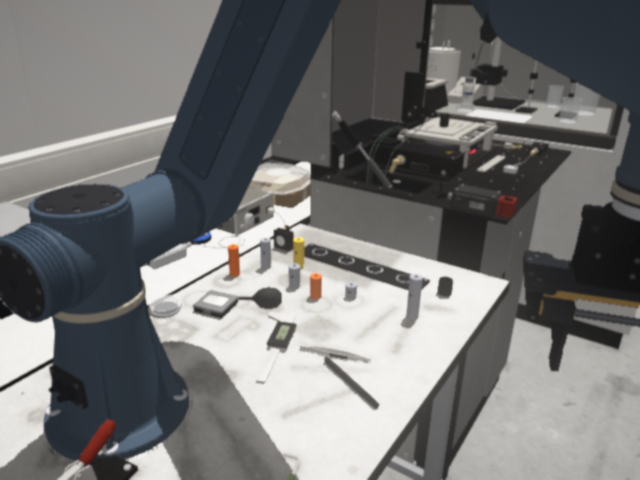

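View pics/wrist0.png

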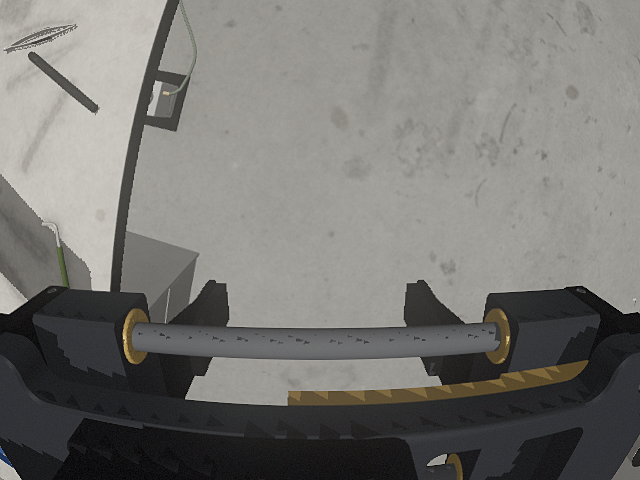

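The scene view shows the 90 mm post at about (430,223), the 70 mm at (300,270), the 50 mm at (357,270) and the 30 mm at (388,253). The mirror mount is at (257,266) and the lens tube at (394,219), with orange and yellow decoys in between. I'll zoom in to measure.

Run:
```python
import cv2
a=cv2.imread('pics/scene0.png')[190:330,230:450]; cv2.imwrite('pics/sc_z.png',cv2.resize(a,None,fx=3.6,fy=3.6,interpolation=cv2.INTER_CUBIC))
a=cv2.imread('pics/side0.png')[220:340,210:470]; cv2.imwrite('pics/si_z.png',cv2.resize(a,None,fx=3,fy=3,interpolation=cv2.INTER_CUBIC))
```

```text
(no output)
```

View pics/sc_z.png

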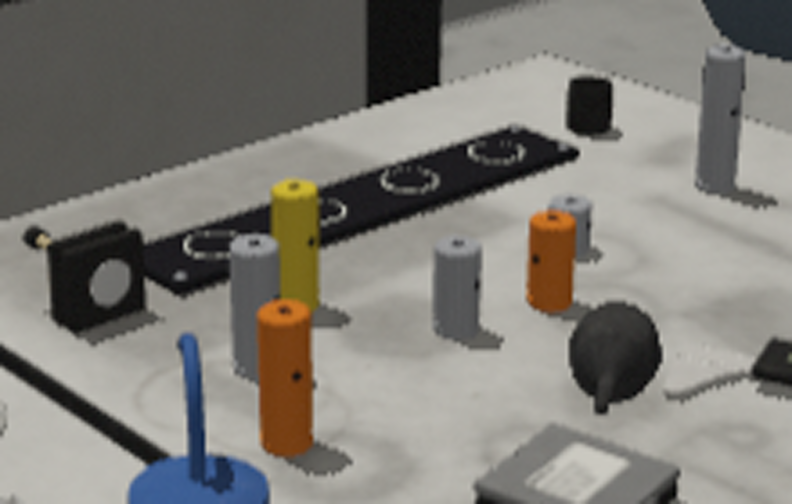

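View pics/si_z.png

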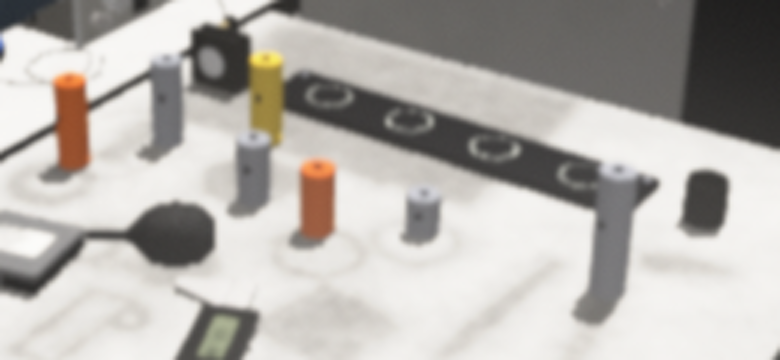

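```bash
cat >> h.py <<'E'
def ray(n,px):
    m=camera_model(n);K=m['K'];T=m['world_to_cam'];R=T[:3,:3]
    d=np.array([(px[0]-K[0,2])/K[0,0],-(px[1]-K[1,2])/K[1,1],-1.]);return -R.T@T[:3,3],R.T@d
def plane(n,px,z):
    o,d=ray(n,px);return o+d*(z-o[2])/d[2]
def wproj(px,o,z):
    from scipy.spatial.transform import Rotation as Ro
    m=camera_model('wrist');K=m['K'];dx=px[0]-K[0,2];dy=px[1]-K[1,2];r=np.hypot(dx,dy);t=r/K[0,0]
    d=np.array([np.sin(t)*dx/r,-np.sin(t)*dy/r,-np.cos(t)])
    Rt=Ro.from_quat(o['tool_rot']).as_matrix();X=m['tool_from_camera'];d=Rt@X[:3,:3]@d;p=o['position']+Rt@X[:3,3]
    return p+d*(z-p[2])/d[2]
def wpix(P,o):
    from scipy.spatial.transform import Rotation as Ro
    m=camera_model('wrist');K=m['K'];X=m['tool_from_camera']
    Rt=Ro.from_quat(o['tool_rot']).as_matrix();c=X[:3,:3].T@(Rt.T@(np.array(P)-o['position'])-X[:3,3])
    t=np.arctan2(np.hypot(c[0],c[1]),-c[2]);a=np.array([c[0],-c[1]])/np.hypot(c[0],c[1])
    return K[:2,2]+K[0,0]*t*a
E
python3 - <<'E'
from h import *
S=lambda u,v:(230+u/3.6,190+v/3.6)
D=lambda u,v:(210+u/3,220+v/3)
for n,s,d,z in [('p90',(726,48),(618,170),.09),('p70',(255,242),(167,62),.07),('p50',(458,243),(253,138),.05),('p30',(571,202),(424,193),.03),('yel',(295,187),(266,60),.07),('o50',(553,217),(318,167),.05),('o70',(285,310),(70,80),.07),
 ('r1',(213,245),(330,96),.008),('r2',(320,211),(409,121),.008),('r3',(410,180),(494,149),.008),('r4',(496,151),(583,174),.008),('tube',(590,82),(706,176),.033),('mir',(95,235),(220,30),.048)]:
    a=plane('scene',S(*s),z);b=plane('side',D(*d),z);print(n,a.round(4),b.round(4))
E
```

```text
p90 [ 0.4917 -0.2613  0.09  ] [ 0.4883 -0.2602  0.09  ]
p70 [0.4933 0.105  0.07  ] [0.4868 0.0988 0.07  ]
p50 [ 4.571e-01 -4.000e-04  5.000e-02] [ 0.4553 -0.002   0.05  ]
p30 [ 0.4861 -0.1201  0.03  ] [ 0.4868 -0.1231  0.03  ]
yel [0.5345 0.0449 0.07  ] [0.5315 0.0405 0.07  ]
o50 [ 0.4475 -0.0621  0.05  ] [ 0.4458 -0.063   0.05  ]
o70 [0.4253 0.142  0.07  ] [0.4226 0.1374 0.07  ]
r1 [0.6142 0.0407 0.008 ] [0.6137 0.0364 0.008 ]
r2 [ 0.6108 -0.0372  0.008 ] [ 0.6118 -0.0378  0.008 ]
r3 [ 0.6105 -0.1107  0.008 ] [ 0.6083 -0.1138  0.008 ]
r4 [ 0.6094 -0.1857  0.008 ] [ 0.6108 -0.1855  0.008 ]
tube [ 0.612 -0.277  0.033] [ 0.6142 -0.2752  0.033 ]
mir [0.595  0.1325 0.048 ] [0.5959 0.1314 0.048 ]
```

Run:
```python
from h import *
for n,p in [('scene',(381,205)),('scene',(230,251)),('side',(508,285)),('side',(430,258)),('side',(330,226))]: print(n,p,plane(n,p,0).round(3))
# height of table top edge at panel: assume x = xe
for n,p in [('scene',(335,170)),('scene',(200,192)),('side',(440,207)),('side',(320,172))]:
    o,d=ray(n,p)
    for xe in (.7,.8,.9,1.0): print(n,p,xe,(o+d*(xe-o[0])/d[0]).round(3))
```

```text
scene (381, 205) [ 0.74  -0.371  0.   ]
scene (230, 251) [0.744 0.104 0.   ]
side (508, 285) [ 0.723 -0.378  0.   ]
side (430, 258) [ 0.749 -0.188  0.   ]
side (330, 226) [0.775 0.11  0.   ]
scene (335, 170) 0.7 [ 0.7   -0.164  0.142]
scene (335, 170) 0.8 [ 0.8   -0.255  0.106]
scene (335, 170) 0.9 [ 0.9   -0.346  0.071]
scene (335, 170) 1.0 [ 1.    -0.437  0.036]
scene (200, 192) 0.7 [0.7   0.183 0.16 ]
scene (200, 192) 0.8 [0.8   0.132 0.127]
scene (200, 192) 0.9 [0.9   0.082 0.094]
scene (200, 192) 1.0 [1.    0.031 0.06 ]
side (440, 207) 0.7 [ 0.7   -0.215  0.152]
side (440, 207) 0.8 [ 0.8   -0.179  0.112]
side (440, 207) 0.9 [ 0.9   -0.143  0.071]
side (440, 207) 1.0 [ 1.    -0.108  0.031]
side (320, 172) 0.7 [0.7   0.095 0.173]
side (320, 172) 0.8 [0.8   0.16  0.135]
side (320, 172) 0.9 [0.9   0.225 0.097]
side (320, 172) 1.0 [1.    0.29  0.058]
```

>>> {"method": "drive_tool", "body": {"plan": [[[0.5,0.9,0,0,0,-0.34],[0.5,0.9,0,0,0,-0.34],[0.5,0.9,0,0,0,-0.34],[0.5,0.9,0,0,0,-0.34],[0.5,0.9,0,0,0,-0.34],[0.5,0.9,0,0,0,-0.34],[0.5,0.9,0,0,0,-0.34],[0.5,0.9,0,0,0,-0.34]]], "grip": 0.4, "force": 25}}

```text
time: 1.15
position: [0.2771, -0.4186, 0.4046]
tool_rot: [1.0, 0.0, -0.0, -0.0]
ft_force: [-0.7, 0.1, -1.5]
grip_width: 0.0521
```

>>> {"method": "drive_tool", "body": {"plan": [[[0.5,0.9,0,0,0,0],[0.5,0.9,0,0,0,0],[0.5,0.9,0,0,0,0],[0.5,0.9,0,0,0,0],[0.5,0.9,0,0,0,0],[0.5,0.9,0,0,0,0],[0.5,0.9,0,0,0,0],[0.5,0.9,0,0,0,0]]]}}

```text
time: 2.15
position: [0.3771, -0.2386, 0.4047]
tool_rot: [1.0, 0.001, -0.0, -0.0]
ft_force: [0.5, 0.6, -0.5]
grip_width: 0.0521
```

>>> {"method": "drive_tool", "body": {"plan": [[[0.5,0.9,0,0,0,0],[0.5,0.9,0,0,0,0],[0.5,0.9,0,0,0,0],[0.5,0.9,0,0,0,0],[0.5,0.7,0,0,0,0],[0.5,0.5,0,0,0,0],[0,0,0,0,0,0],[0,0,0,0,0,0]]]}}

```text
time: 3.15
position: [0.4515, -0.1196, 0.4046]
tool_rot: [1.0, 0.001, -0.0, -0.0]
ft_force: [0.2, 0.6, -0.3]
grip_width: 0.0523
```

Run:
```python
from h import *
im,o=snap('wrist','w1.png');print(o['time'],o['position'],o['tool_rot'],o['grip_width'],o['q'].round(2))
for P in [(.490,-.261,.09),(.49,.102,.07),(.456,-.001,.05),(.4865,-.1215,.03),(.614,.0385,.008),(.611,-.0375,.008),(.6095,-.112,.008),(.610,-.1856,.008)]: print(P,wpix(P,o).round(1))
```

```text
3.15 [ 0.45146472 -0.11962578  0.40458053] [ 9.99999369e-01  1.04605071e-03 -4.08655734e-04 -2.12552113e-05] 0.05230434353557786 [-0.5   0.32  1.82 -0.    1.01  1.07]
(0.49, -0.261, 0.09) [482.1 187.1]
(0.49, 0.102, 0.07) [ 88.5 187. ]
(0.456, -0.001, 0.05) [192.2 214.3]
(0.4865, -0.1215, 0.03) [318.3 178.1]
(0.614, 0.0385, 0.008) [165.8  60.7]
(0.611, -0.0375, 0.008) [235.2  56.6]
(0.6095, -0.112, 0.008) [309.   55.3]
(0.61, -0.1856, 0.008) [382.5  56.9]
```

View pics/w1.png

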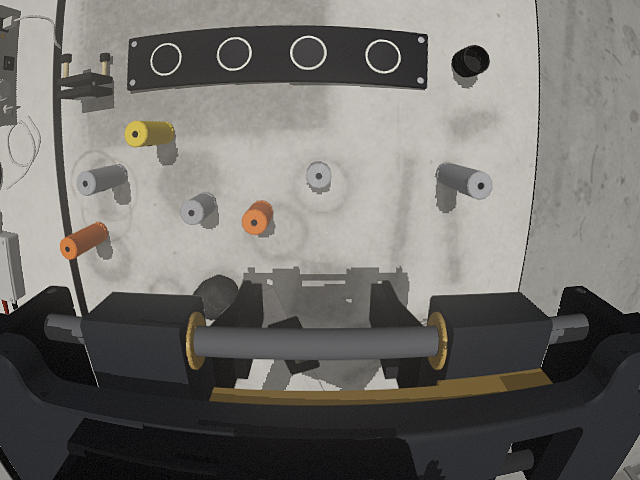

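The wrist view shows the post tops at about (480,186) for the 90, (84,183) for the 70, (191,212) for the 50 and (318,176) for the 30. The rings sit along row ~55, at columns 166, 234, 308 and 382. The mirror mount is on the left (+y), so the order matches the scene view.

Run:
```python
from h import *
im=cv2.imread('pics/w1.png');g=cv2.cvtColor(im,cv2.COLOR_BGR2GRAY)
from rig import robot
o=robot.get_obs()
for c in [(166,59),(234,53),(308,52),(382,56)]:
    x0,y0=c[0]-21,c[1]-21;m=(g[y0:y0+42,x0:x0+42]>130).astype(np.uint8)
    n,l,st,ce=cv2.connectedComponentsWithStats(m)
    k=[i for i in range(1,n) if 24<st[i][2]<42 and 24<st[i][3]<42]
    for i in k:
        p=np.argwhere(l==i)[:,::-1].astype(np.float32);e=cv2.minEnclosingCircle(p); p=np.array(e[0])+[x0,y0]; print('ring',p.round(1),round(e[1],1),wproj(p,o,.008).round(4))
for n,c,z in [('p90',(480,186),.09),('p70',(84,183),.07),('p50',(191,212),.05),('p30',(318,176),.03)]:
    x0,y0=c[0]-7,c[1]-7;w=g[y0:y0+15,x0:x0+15].astype(float);m=w<90
    ys,xs=np.nonzero(m);p=(xs.mean()+x0,ys.mean()+y0) if m.any() else c;print(n,m.sum(),np.round(p,1),wproj(p,o,z).round(4))
```

```text
ring [165.   58.5] 17.1 [0.6167 0.0392 0.008 ]
ring [233.8  53.6] 17.8 [ 0.6143 -0.0362  0.008 ]
ring [307.9  52.5] 18.3 [ 0.6125 -0.1112  0.008 ]
ring [382.6  56.1] 18.1 [ 0.6108 -0.186   0.008 ]
p90 32 [480.5 185.5] [ 0.4912 -0.2595  0.09  ]
p70 22 [ 84.7 183.4] [0.4938 0.1061 0.07  ]
p50 26 [191.  212.5] [ 4.578e-01 -1.000e-04  5.000e-02]
p30 26 [318.5 175.7] [ 0.4888 -0.1219  0.03  ]
```

>>> {"method": "drive_tool", "body": {"plan": [[[0.5,-0.09,-0.9,0,0,0],[0.5,0,-0.9,0,0,0],[0.46,0,-0.9,0,0,0],[0,0,-0.9,0,0,0],[0,0,-0.9,0,0,0],[0,0,-0.5,0,0,0],[0,0,0,0,0,0]]]}}

```text
time: 4.08
position: [0.488, -0.122, 0.2791]
tool_rot: [1.0, 0.001, -0.001, -0.0]
ft_force: [0.6, -0.3, 0.0]
grip_width: 0.0522
```

Run:
```python
from h import *
im,o=snap('wrist','w2.png');print(o['time'],o['position'])
print(wpix((.488,-.1219,.03),o),wpix((.6108,-.186,.008),o))
```

```text
4.075 [ 0.48795163 -0.12202126  0.27912045]
[316.49975483 254.83128724] [411.76632875  70.87665917]
```

View pics/w2.png

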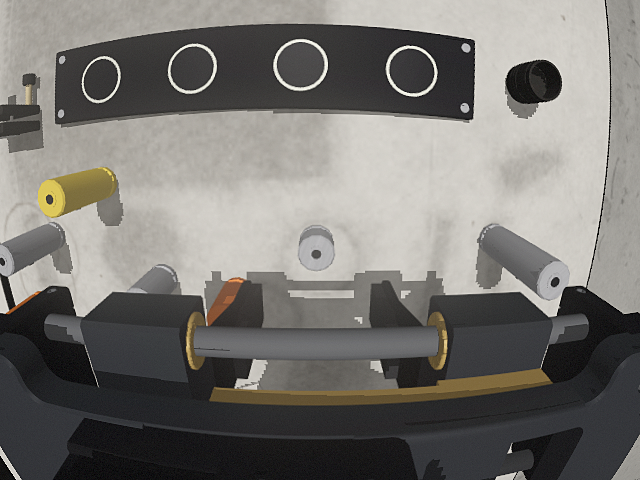

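Post and ring are within 1 px of prediction: the post at (316,254), ring 4 at (411,71). Descending to grasp.

>>> {"method": "drive_tool", "body": {"plan": [[[0,0,-1,0,0,0],[0,0,-1,0,0,0],[0,0,-1,0,0,0],[0,0,-0.5,0,0,0],[0,0,-0.22,0,0,0],[0,0,0,0,0,0]]]}}

```text
time: 4.88
position: [0.4885, -0.1218, 0.1871]
tool_rot: [1.0, 0.001, 0.0, 0.0]
ft_force: [-0.3, -0.1, -0.7]
grip_width: 0.052
```

>>> {"method": "drive_tool", "body": {"plan": [[[0,0,0,0,0,0],[0,0,0,0,0,0],[0,0,0,0,0,0],[0,0,0,0,0,0]]], "grip": 1, "force": 25}}

```text
time: 5.38
position: [0.4884, -0.1217, 0.187]
tool_rot: [1.0, 0.001, 0.0, 0.0]
ft_force: [-1.2, 0.3, 1.9]
grip_width: 0.0241
```

>>> {"method": "drive_tool", "body": {"plan": [[[0,0,0.5,0,0,0],[0,0,0.7,0,0,0],[0,0,0.8,0,0,0],[0,0,0,0,0,0]]]}}

```text
time: 5.88
position: [0.4888, -0.1219, 0.2384]
tool_rot: [1.0, 0.001, 0.002, 0.001]
ft_force: [1.2, -0.0, -1.1]
grip_width: 0.0246
```

>>> {"method": "drive_tool", "body": {"plan": [[[0.8,-0.42,0,0,0,0],[0.9,-0.48,0,0,0,0],[0.9,-0.48,0,0,0,0],[0.9,-0.48,0,0,0,0],[0.8,-0.42,0,0,0,0],[0.58,-0.28,0,0,0,0],[0,0,0,0,0,0],[0,0,0,0,0,0]]]}}

```text
time: 6.88
position: [0.6093, -0.1852, 0.2359]
tool_rot: [1.0, 0.001, -0.001, -0.001]
ft_force: [-2.2, -0.0, -0.6]
grip_width: 0.0243
```

>>> {"method": "drive_tool", "body": {"plan": [[[0,0,-0.6,0,0,0],[0,0,-0.6,0,0,0],[0,0,-0.3,0,0,0],[0,0,-0.1,0,0,0],[0,0,0,0,0,0]]]}}

```text
time: 7.5
position: [0.6104, -0.1857, 0.1965]
tool_rot: [1.0, 0.001, -0.0, -0.0]
ft_force: [0.6, 0.6, -0.1]
grip_width: 0.0246
```

Run:
```python
from h import *
im,o=snap('wrist','w3.png');print(o['time'],o['position'],o['ft_force'])
im,o=snap('scene','s3.png');im=im[190:330,330:450]
cv2.imwrite('pics/s3z.png',cv2.resize(im[:,:,::-1],None,fx=4,fy=4,interpolation=cv2.INTER_CUBIC))
```

```text
7.5 [ 0.61036325 -0.18571469  0.19652315] [ 0.59548407  0.6077068  -0.14947209]
```

View pics/w3.png

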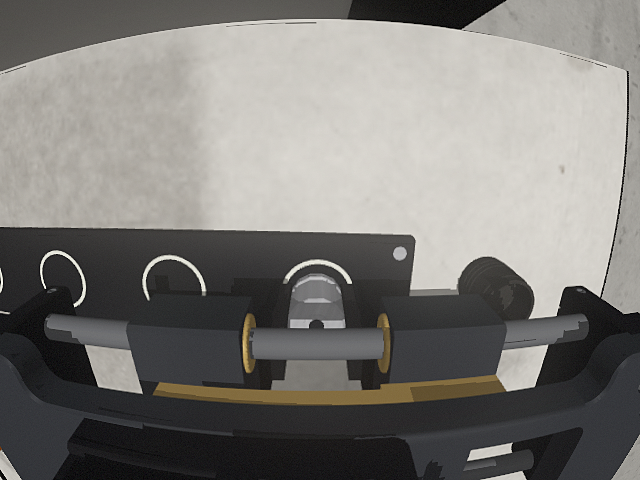

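View pics/s3z.png

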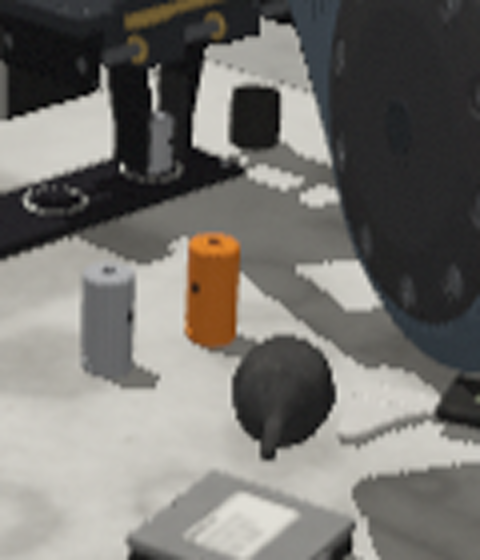

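The held post is centred sideways on ring 4 (arc centre about 317, post 316). Lowering the last bit and releasing.

>>> {"method": "drive_tool", "body": {"plan": [[[0,0,-0.04,0,0,0],[0,0,-0.02,0,0,0],[0,0,0,0,0,0]]]}}

```text
time: 7.98
position: [0.6103, -0.1857, 0.1954]
tool_rot: [1.0, 0.001, 0.0, 0.0]
ft_force: [0.3, -0.7, -0.1]
grip_width: 0.0241
```

>>> {"method": "drive_tool", "body": {"plan": [[[0,0,0,0,0,0],[0,0,0,0,0,0],[0,0,0,0,0,0]]], "grip": 0.45}}

```text
time: 8.35
position: [0.6104, -0.1857, 0.1953]
tool_rot: [1.0, 0.001, 0.0, 0.0]
ft_force: [-0.7, 0.0, -1.0]
grip_width: 0.0444
```

>>> {"method": "drive_tool", "body": {"plan": [[[0,0,0.5,0,0,0],[0,0,1,0,0,0],[0,0,1,0,0,0],[-1,1,1,0,0,0],[-1,1,1,0,0,0],[-1,1,0,0,0,0],[-1,1,0,0,0,0],[-1,1,0,0,0,0]]]}}

```text
time: 9.35
position: [0.4846, -0.06, 0.3089]
tool_rot: [1.0, 0.001, 0.001, 0.0]
ft_force: [0.5, 0.1, 0.5]
grip_width: 0.048
```

>>> {"method": "drive_tool", "body": {"plan": [[[-0.9,1,0,0,0,0],[-0.2,1,0,0,0,0],[0,0.4,0,0,0,0],[0,0,0,0,0,0],[0,0,0,0,0,0]]]}}

```text
time: 9.98
position: [0.4586, -0.0013, 0.308]
tool_rot: [1.0, 0.001, 0.001, 0.0]
ft_force: [-0.1, 0.4, -0.3]
grip_width: 0.0477
```

Run:
```python
from h import *
im,o=snap('wrist','w4.png');print(o['time'],o['position'],o['ft_force'])
for P in [(.610,-.186,.038),(.610,-.186,.008),(.4578,-.0001,.05),(.6125,-.1112,.008),(.49,.104,.07)]:print(wpix(P,o))
```

```text
9.975 [ 0.45856679 -0.00133569  0.30797868] [-0.07560953  0.40987553 -0.26732932]
[557.17263181  57.34476093]
[537.22455915  62.34271352]
[314.29719909 252.87612664]
[457.87198726  45.3988962 ]
[151.89089696 213.91414579]
```

View pics/w4.png

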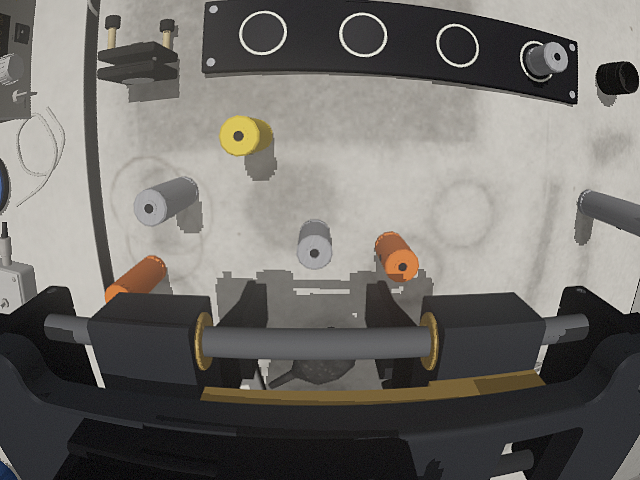

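p30 stands on ring 4 (hole at (557,57), as predicted). p50's hole is at (314,252), as predicted. I'll check the bulb's position against the fingers.

Run:
```python
from h import *
print(plane('scene',(401,288),.022),plane('side',(267,298),.022), plane('scene',(401,274),.045))
print(plane('scene',(413.5,288),.022),plane('scene',(389,288),.022))
```

```text
[ 0.35658514 -0.01033834  0.022     ] [ 0.35622932 -0.00574931  0.022     ] [ 0.36339014 -0.01632307  0.045     ]
[ 0.34203035 -0.02679532  0.022     ] [0.37057017 0.00547442 0.022     ]
```

>>> {"method": "drive_tool", "body": {"plan": [[[-0.03,0.05,-1,0,0,0],[0,0,-1,0,0,0],[0,0,-1,0,0,0],[0,0,-1,0,0,0],[0,0,-0.5,0,0,0],[0,0,0,0,0,0]]]}}

```text
time: 10.78
position: [0.4571, 0.0002, 0.1946]
tool_rot: [1.0, 0.001, -0.001, -0.0]
ft_force: [-0.6, -0.6, 0.2]
grip_width: 0.0479
```

>>> {"method": "drive_tool", "body": {"plan": [[[0,0,0,0,0,0],[0,0,0,0,0,0],[0,0,0,0,0,0],[0,0,0,0,0,0]]], "grip": 1}}

```text
time: 11.28
position: [0.4573, 0.0005, 0.1958]
tool_rot: [1.0, 0.001, 0.001, 0.0]
ft_force: [-0.8, -0.8, 4.7]
grip_width: 0.0243
```

>>> {"method": "drive_tool", "body": {"plan": [[[0,0,0.5,0,0,0],[0,0,0.8,0,0,0],[0,0,1,0,0,0],[0,0,1,0,0,0],[0,0,0.7,0,0,0],[0,0,0,0,0,0]]]}}

```text
time: 12.02
position: [0.4571, 0.0006, 0.2967]
tool_rot: [1.0, 0.001, 0.002, 0.0]
ft_force: [-0.7, 0.5, -1.9]
grip_width: 0.0244
```

>>> {"method": "drive_tool", "body": {"plan": [[[0.8,-0.55,0,0,0,0],[0.9,-0.65,0,0,0,0],[0.9,-0.65,0,0,0,0],[0.9,-0.65,0,0,0,0],[0.9,-0.65,0,0,0,0],[0.9,-0.65,0,0,0,0],[0.6,-0.45,0,0,0,0],[0.3,-0.23,0,0,0,0]]]}}

```text
time: 13.02
position: [0.6123, -0.1119, 0.294]
tool_rot: [1.0, 0.001, -0.001, -0.0]
ft_force: [0.7, 1.3, -1.6]
grip_width: 0.024
```

>>> {"method": "drive_tool", "body": {"plan": [[[0,0,-0.9,0,0,0],[0,0,-0.9,0,0,0],[0,0,-0.9,0,0,0],[0,0,-0.6,0,0,0],[0,0,-0.3,0,0,0],[0,0,0,0,0,0]]]}}

```text
time: 13.78
position: [0.6121, -0.1114, 0.2051]
tool_rot: [1.0, 0.001, -0.0, -0.0]
ft_force: [1.3, 0.2, -1.4]
grip_width: 0.0242
```

>>> {"method": "drive_tool", "body": {"plan": [[[0,0,-0.03,0,0,0],[0,0,-0.03,0,0,0],[0,0,0,0,0,0]]]}}

```text
time: 14.15
position: [0.6121, -0.1115, 0.204]
tool_rot: [1.0, 0.001, 0.0, 0.0]
ft_force: [0.0, 0.2, -1.2]
grip_width: 0.0249
```

>>> {"method": "drive_tool", "body": {"plan": [[[0,0,0,0,0,0],[0,0,0,0,0,0],[0,0,0,0,0,0]]], "grip": 0.45}}

```text
time: 14.52
position: [0.6122, -0.1115, 0.204]
tool_rot: [1.0, 0.001, 0.0, 0.0]
ft_force: [-0.3, 0.2, 0.2]
grip_width: 0.0445
```

>>> {"method": "drive_tool", "body": {"plan": [[[0,0,0.5,0,0,0],[0,0,1,0,0,0],[0,0,1,0,0,0],[0,0,1,0,0,0],[-0.6,1,1,0,0,0],[-0.6,1,1,0,0,0],[-0.6,1,0,0,0,0],[-0.6,1,0,0,0,0]]]}}

```text
time: 15.52
position: [0.5515, -0.0107, 0.3428]
tool_rot: [1.0, 0.001, 0.001, 0.0]
ft_force: [-0.1, 0.4, 0.1]
grip_width: 0.048
```

>>> {"method": "drive_tool", "body": {"plan": [[[-0.6,1,0,0,0,0],[-0.6,1,0,0,0,0],[-0.6,1,0,0,0,0],[-0.5,1,0,0,0,0],[0,0.6,0,0,0,0],[0,0,0,0,0,0],[0,0,0,0,0,0]]]}}

```text
time: 16.4
position: [0.4953, 0.1031, 0.3415]
tool_rot: [1.0, 0.001, 0.001, 0.0]
ft_force: [-0.0, -0.3, -1.2]
grip_width: 0.0482
```

Run:
```python
from h import *
im,o=snap('wrist','w5.png');print(o['time'],o['position'],o['ft_force'])
for P in [(.610,-.186,.038),(.612,-.1115,.058),(.6143,-.0362,.008),(.49,.104,.07)]:print(wpix(P,o))
```

```text
16.4 [0.49530338 0.10305791 0.34148303] [-0.03647118 -0.33921992 -1.18912589]
[617.28184033 121.29688364]
[575.40492475 106.53450915]
[474.97049974  95.2691218 ]
[314.84854344 252.90079854]
```

View pics/w5.png

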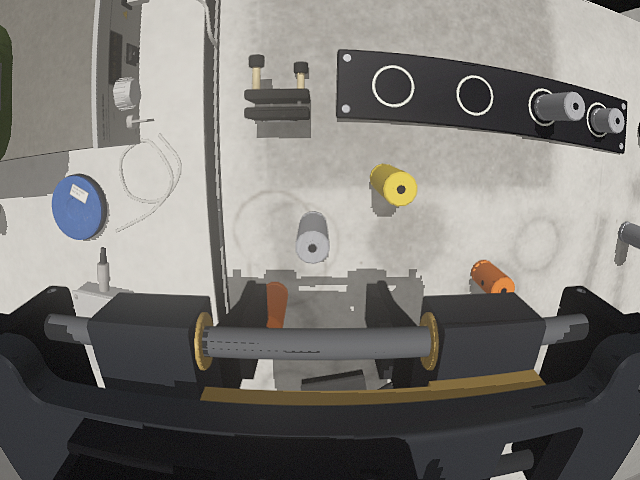

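p50 (hole at (575,105)) and p30 (617,121) stand on their rings. p70's hole is at (312,247), ring 2 at (475,95) and ring 1 at (393,87).

Run:
```python
from h import *
o=robot.get_obs()
g=cv2.imread('pics/w5.png',0)
x0,y0=304,240;w=g[y0:y0+16,x0:x0+16];ys,xs=np.nonzero(w<90);p=(xs.mean()+x0,ys.mean()+y0);print(p,len(xs),wproj(p,o,.07))
for c in [(393,87),(475,95)]:
    x0,y0=c[0]-25,c[1]-25;m=(g[y0:y0+50,x0:x0+50]>130).astype(np.uint8)
    n,l,st,ce=cv2.connectedComponentsWithStats(m)
    for i in range(1,n):
        if st[i][2]>28 and st[i][2]<50:
            e=cv2.minEnclosingCircle(np.argwhere(l==i)[:,::-1].astype(np.float32));p=np.array(e[0])+[x0,y0];print(p,wproj(p,o,.008))
```

```text
(np.float64(312.04545454545456), np.float64(248.0681818181818)) 44 [0.49348188 0.10586725 0.07      ]
[392.5  86. ] [0.61573961 0.03923854 0.008     ]
[474.42233086  94.98543739] [ 0.61422006 -0.03574672  0.008     ]
```

>>> {"method": "drive_tool", "body": {"plan": [[[-0.07,0.11,-1,0,0,0],[0,0,-1,0,0,0],[0,0,-1,0,0,0],[0,0,-1,0,0,0],[0,0,-0.8,0,0,0],[0,0,-0.4,0,0,0],[0,0,0,0,0,0]]]}}

```text
time: 17.32
position: [0.493, 0.1058, 0.2107]
tool_rot: [1.0, 0.001, -0.001, 0.0]
ft_force: [-0.2, 0.3, 0.0]
grip_width: 0.0475
```

>>> {"method": "drive_tool", "body": {"plan": [[[0,0,0,0,0,0],[0,0,0,0,0,0],[0,0,0,0,0,0],[0,0,0,0,0,0]]], "grip": 1}}

```text
time: 17.82
position: [0.493, 0.1063, 0.2118]
tool_rot: [1.0, 0.001, 0.001, 0.0]
ft_force: [-0.1, 0.0, 2.7]
grip_width: 0.0243
```

>>> {"method": "drive_tool", "body": {"plan": [[[0,0,0.5,0,0,0],[0,0,0.8,0,0,0],[0,0,1,0,0,0],[0,0,1,0,0,0],[0,0,1,0,0,0],[0,0,0.5,0,0,0],[0,0,0,0,0,0]]]}}

```text
time: 18.7
position: [0.4928, 0.1064, 0.3321]
tool_rot: [1.0, 0.001, 0.001, -0.0]
ft_force: [-0.5, 0.4, -2.2]
grip_width: 0.0244
```

>>> {"method": "drive_tool", "body": {"plan": [[[0.5,-0.6,0,0,0,0],[0.7,-0.8,0,0,0,0],[0.75,-0.85,0,0,0,0],[0.75,-0.85,0,0,0,0],[0.7,-0.85,0,0,0,0],[0.7,-0.85,0,0,0,0],[0.5,-0.6,0,0,0,0],[0.24,-0.3,0,0,0,0]]]}}

```text
time: 19.7
position: [0.6148, -0.038, 0.3306]
tool_rot: [1.0, 0.0, -0.0, -0.0]
ft_force: [0.4, 0.7, -1.7]
grip_width: 0.0245
```

>>> {"method": "drive_tool", "body": {"plan": [[[0,0,-0.9,0,0,0],[0,0,-1,0,0,0],[0,0,-1,0,0,0],[0,0,-0.8,0,0,0],[0,0,-0.5,0,0,0],[0,0,-0.2,0,0,0],[0,0,0,0,0,0]]]}}

```text
time: 20.58
position: [0.6139, -0.0362, 0.2213]
tool_rot: [1.0, 0.001, 0.0, -0.0]
ft_force: [-0.1, -0.1, -0.5]
grip_width: 0.0242
```

>>> {"method": "drive_tool", "body": {"plan": [[[0,0,-0.03,0,0,0],[0,0,-0.03,0,0,0],[0,0,0,0,0,0]]]}}

```text
time: 20.95
position: [0.6139, -0.0362, 0.2201]
tool_rot: [1.0, 0.001, 0.0, 0.0]
ft_force: [-0.3, -0.5, -1.6]
grip_width: 0.0238
```

>>> {"method": "drive_tool", "body": {"plan": [[[0,0,0,0,0,0],[0,0,0,0,0,0],[0,0,0,0,0,0]]], "grip": 0.45}}

```text
time: 21.32
position: [0.6139, -0.0362, 0.2199]
tool_rot: [1.0, 0.001, 0.0, 0.0]
ft_force: [0.9, 1.2, -0.8]
grip_width: 0.0444
```

>>> {"method": "drive_tool", "body": {"plan": [[[0,0,0.5,0,0,0],[0,0,1,0,0,0],[0,0,1,0,0,0],[0,0,1,0,0,0],[0,0,1,0,0,0],[-0.5,-1,1,0,0,0],[-0.6,-1,0.5,0,0,0],[-0.6,-1,0,0,0,0]]]}}

```text
time: 22.32
position: [0.5712, -0.1118, 0.3722]
tool_rot: [1.0, 0.001, 0.002, 0.001]
ft_force: [-0.2, -0.2, -0.9]
grip_width: 0.0478
```

>>> {"method": "drive_tool", "body": {"plan": [[[-0.6,-1,0,0,0,0],[-0.6,-1,0,0,0,0],[-0.6,-1,0,0,0,0],[-0.6,-1,0,0,0,0],[-0.6,-1,0,0,0,0],[-0.2,-0.9,0,0,0,0],[0,0,0,0,0,0],[0,0,0,0,0,0]]]}}

```text
time: 23.32
position: [0.4913, -0.2581, 0.3702]
tool_rot: [1.0, 0.001, 0.0, -0.0]
ft_force: [0.7, 0.8, -0.1]
grip_width: 0.0479
```

Run:
```python
from h import *
im,o=snap('wrist','w6.png');print(o['time'],o['position'],o['ft_force'])
for P in [(.610,-.186,.038),(.612,-.1115,.058),(.614,-.0363,.078),(.4912,-.26,.09)]:print(wpix(P,o))
```

```text
23.325 [ 0.49129692 -0.25812884  0.37016083] [ 0.65262552  0.82396525 -0.08740075]
[230.5045333   87.92438621]
[140.10209416  91.14276018]
[57.12420209 99.69719092]
[319.01785924 242.0833425 ]
```

View pics/w6.png

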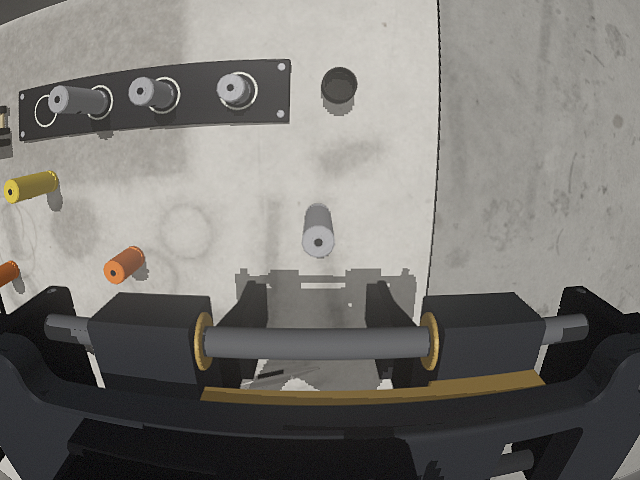

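Three posts are upright on rings 2 to 4. p90's hole is at (318,242), as predicted. Grasping it.

>>> {"method": "drive_tool", "body": {"plan": [[[0,-0.07,-1,0,0,0],[0,0,-1,0,0,0],[0,0,-1,0,0,0],[0,0,-1,0,0,0],[0,0,-1,0,0,0],[0,0,-0.6,0,0,0],[0,0,-0.2,0,0,0],[0,0,0,0,0,0]]]}}

```text
time: 24.38
position: [0.4916, -0.2603, 0.2249]
tool_rot: [1.0, 0.001, 0.0, 0.0]
ft_force: [-0.2, -0.9, -0.1]
grip_width: 0.0478
```

>>> {"method": "drive_tool", "body": {"plan": [[[0,0,0,0,0,0],[0,0,0,0,0,0],[0,0,0,0,0,0],[0,0,0,0,0,0]]], "grip": 1}}

```text
time: 24.88
position: [0.4914, -0.2605, 0.2252]
tool_rot: [1.0, 0.001, 0.0, 0.0]
ft_force: [-0.6, 0.5, 3.1]
grip_width: 0.0247
```

>>> {"method": "drive_tool", "body": {"plan": [[[0,0,0.5,0,0,0],[0,0,0.8,0,0,0],[0,0,1,0,0,0],[0,0,1,0,0,0],[0,0,1,0,0,0],[0,0,0.8,0,0,0],[0,0,0,0,0,0]]]}}

```text
time: 25.75
position: [0.4915, -0.2606, 0.354]
tool_rot: [1.0, 0.001, 0.002, 0.001]
ft_force: [-0.1, 0.0, -2.5]
grip_width: 0.024
```

>>> {"method": "drive_tool", "body": {"plan": [[[0.3,0.6,0,0,0,0],[0.4,0.9,0,0,0,0],[0.4,1,0,0,0,0],[0.4,1,0,0,0,0],[0.4,1,0,0,0,0],[0.4,1,0,0,0,0],[0.4,1,0,0,0,0],[0.4,1,0,0,0,0]]]}}

```text
time: 26.75
position: [0.5687, -0.0708, 0.3506]
tool_rot: [1.0, 0.001, -0.002, -0.001]
ft_force: [0.4, -0.5, -2.2]
grip_width: 0.0246
```

>>> {"method": "drive_tool", "body": {"plan": [[[0.4,1,0,0,0,0],[0.4,1,0,0,0,0],[0.4,1,0,0,0,0],[0.4,0.9,0,0,0,0],[0.28,0.58,0,0,0,0],[0,0,0,0,0,0],[0,0,0,0,0,0]]]}}

```text
time: 27.62
position: [0.6155, 0.0388, 0.3518]
tool_rot: [1.0, 0.001, -0.001, 0.0]
ft_force: [-0.4, 0.8, -1.3]
grip_width: 0.025
```

>>> {"method": "drive_tool", "body": {"plan": [[[0,0,-0.9,0,0,0],[0,0,-1,0,0,0],[0,0,-1,0,0,0],[0,0,-0.9,0,0,0],[0,0,-0.6,0,0,0],[0,0,-0.2,0,0,0],[0,0,0,0,0,0]]]}}

```text
time: 28.5
position: [0.616, 0.0387, 0.2374]
tool_rot: [1.0, 0.001, 0.0, 0.0]
ft_force: [0.5, 0.5, -2.2]
grip_width: 0.0248
```

Target z is 0.2332, so about 4 mm remains.

>>> {"method": "drive_tool", "body": {"plan": [[[0,0,-0.1,0,0,0],[0,0,-0.05,0,0,0],[0,0,0,0,0,0],[0,0,0,0,0,0]]]}}

```text
time: 29.0
position: [0.6159, 0.0391, 0.2337]
tool_rot: [1.0, 0.001, 0.0, 0.0]
ft_force: [1.1, 0.2, -3.3]
grip_width: 0.0245
```

>>> {"method": "drive_tool", "body": {"plan": [[[0,0,0,0,0,0],[0,0,0,0,0,0],[0,0,0,0,0,0]]], "grip": 0.45}}

```text
time: 29.38
position: [0.616, 0.039, 0.2338]
tool_rot: [1.0, 0.001, 0.0, 0.0]
ft_force: [1.0, 0.6, -0.2]
grip_width: 0.0444
```

>>> {"method": "drive_tool", "body": {"plan": [[[0,0,0.5,0,0,0],[0,0,1,0,0,0],[0,0,1,0,0,0],[0,0,1,0,0,0],[0,0,1,0,0,0],[0,0,1,0,0,0],[-0.6,-0.5,1,0,0,0],[-0.6,-1,0.6,0,0,0]]]}}

```text
time: 30.38
position: [0.5855, 0.0019, 0.4134]
tool_rot: [1.0, 0.002, 0.002, 0.0]
ft_force: [-1.0, -1.4, -0.2]
grip_width: 0.0479
```

>>> {"method": "drive_tool", "body": {"plan": [[[-0.4,-1,0,0,0,0],[-0.3,-1,0,0,0,0],[-0.1,-1,0,0,0,0],[0,0,0,0,0,0],[0,0,0,0,0,0],[0,0,0,0,0,0]]]}}

```text
time: 31.12
position: [0.5658, -0.0725, 0.4112]
tool_rot: [1.0, 0.002, 0.0, -0.0]
ft_force: [-0.5, -0.1, -0.4]
grip_width: 0.0477
```

Run:
```python
from h import *
im,o=snap('wrist','w7.png');print(o['time'],o['position'],o['ft_force'])
for P in [(.610,-.186,.038),(.612,-.1115,.058),(.614,-.0363,.078),(.616,.039,.098)]:print(wpix(P,o))
cv2.imwrite('pics/w7z.png',cv2.resize(im[20:240,90:490,::-1],None,fx=2,fy=2,interpolation=cv2.INTER_CUBIC))
im,o=snap('scene','s7.png');cv2.imwrite('pics/s7z.png',cv2.resize(im[180:300,230:430,::-1],None,fx=4,fy=4,interpolation=cv2.INTER_CUBIC))
```

```text
31.125 [ 0.56583715 -0.07246718  0.41117319] [-0.47725104 -0.10834117 -0.44412665]
[432.36309446 171.8469718 ]
[360.01958454 169.47858348]
[273.77835035 169.05189966]
[181.195889   171.49937154]
```

View pics/w7z.png

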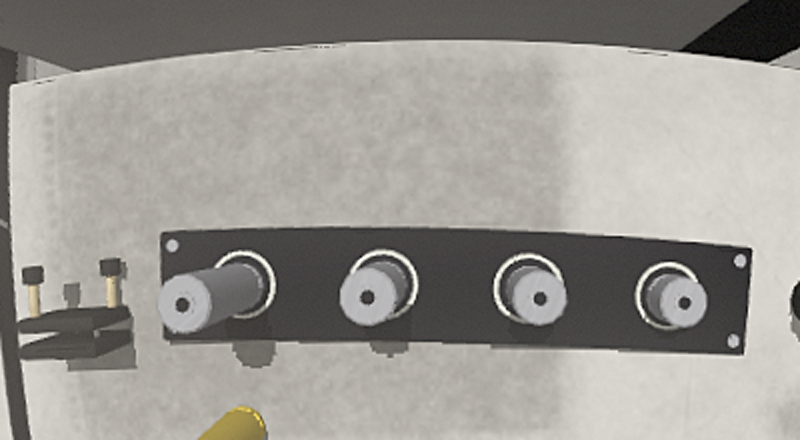

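View pics/s7z.png

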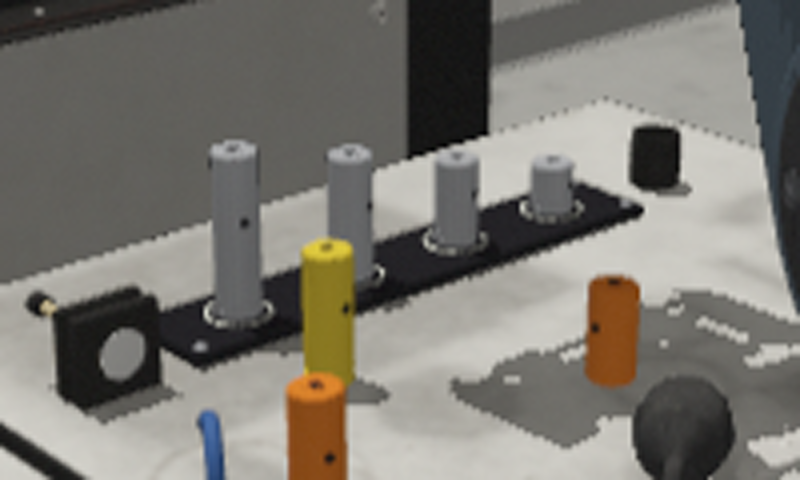

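Run:
```python
from h import *
o=robot.get_obs()
im=cv2.imread('pics/w7z.png')
hsv=cv2.cvtColor(im,cv2.COLOR_BGR2GRAY)
# outer ring extents: project predicted outer circle for visual check
out=im.copy()
for (x,y,h) in [(.6108,-.186,30),(.6125,-.1112,50),(.6142,-.036,70),(.616,.0392,90)]:
    P=[((np.array(wpix((x+.018*np.cos(t),y+.018*np.sin(t),.008),o))-[90,20])*2) for t in np.linspace(0,6.283,60)]
    cv2.polylines(out,[np.int32(np.round(P))],True,(0,0,255),1)
cv2.imwrite('pics/w7o.png',out)
for n,p,z in [('p90',(182,304),.098),('p70',(368,297),.078),('p50',(540,298),.058),('p30',(685,303),.038)]:
    print(n,wproj((90+p[0]/2,20+p[1]/2),o,z).round(4))
```

```text
p90 [0.6156 0.039  0.098 ]
p70 [ 0.6145 -0.0367  0.078 ]
p50 [ 0.6124 -0.1116  0.058 ]
p30 [ 0.6103 -0.1862  0.038 ]
```

View pics/w7o.png

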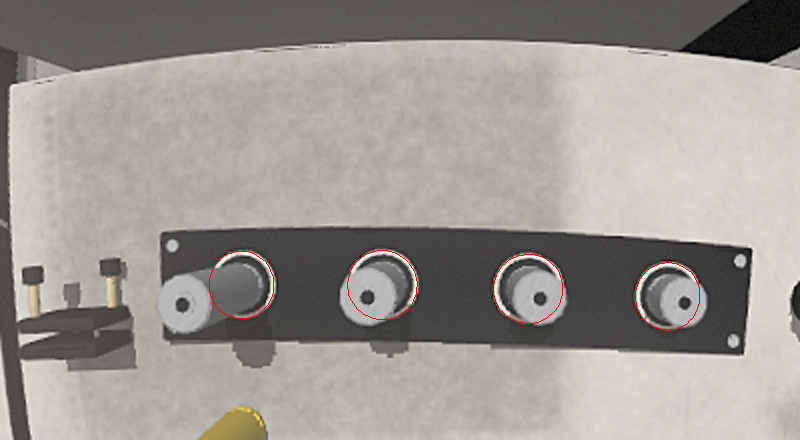

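The projected ring circles lie on the visible rings, and every post is within about 1 mm of its ring centre. The gripper is clear, so I'm handing in.

Run:
```python
from rig import robot
print(robot.hand_in(), robot.get_obs()['time'])
```

```text
the job is handed in; nothing more can be done
the job is handed in; nothing more can be done
```

All four posts are standing upright on the rail, one on each ring: 90, 70, 50, then 30 mm, from the mirror mount to the lens tube. I placed them shortest first and handed in at about 31 s, with the gripper clear of everything.

- **Centring:** in the last wrist picture, each post measured within about 1 mm of its ring centre. The calibration itself is only good to about 2 mm. The first ring fixes from the scene and side cameras differed from the wrist camera by up to about 4 mm, and I went by the wrist camera.
- **Other objects:** the mirror mount and lens tube looked untouched in the last scene picture, and the decoys visible there were still standing. I never worked near the blue wafer carrier, though it was not in the last views, so I did not re-check it.
- **Forces:** wrist force readings stayed under 5 N throughout. No check failed.

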